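# Carry a freely swinging ice pan from its drain rack to its dock

### The job

Lift the ice pan by the grip of its bail straight up out of the drain rack (it starts to swing as its foot slips off the yellow stop), carry it to the white dock without tipping it far, and take out the swing only by how you move the bail, letting nothing touch the pan. Hold it level and still, centred, lined up and clear above the dock for 3 seconds, then set it down gently and level, foot in the orange collar and floor on both green bars, let go and move clear. Do not bump the rack once the pan is out, let it down anywhere else, or disturb the tins, card holder and tongs.

Things in the scene. Friction and masses are not known exactly. Their poses are not given: they have to be found in the camera images.
- pan: Stainless ice pan, 260 mm long (its y), 100 mm wide (x), blue end grips out to y = +/-150 mm. Origin mid-pan on the pivot line, z up when level. Floor underside z = -55 mm, wall tops z = +30. Hangs in the bail on low-friction bearings, turning freely about its own x only, up to 0.5 rad from the bail. Nominal 0.6 kg (varies). At the start it leans still at about +0.3 rad.
- pan_com (a point): The pan's centre of mass, 21 mm below the pivot; inertia about the pivot 0.0063 kg m2. It swings like a simple pendulum 0.51 m long (period 1.43 s) at any mass and hardly loses swing in 40 s. Swing s, right-hand about the pan's x (positive: foot towards +y): s'' = -(9.81 s + a)/0.51, a = acceleration of the pivot along +y.
- pan_foot (a point): Middle of the flat lower end of the round blue foot under the pan's middle: 30 mm diameter, 35 mm long, its end 90 mm below the pan's origin.
- bail: Dark steel bail carrying the pan, 0.14 kg. Origin mid-way on the pivot line; upright (z up) at the start, x and y along the rack's. Flat arms at x = +/-66 mm, 8 mm thick (x), 14 mm wide (y), z = -50 to +90 mm, joined by a crossbar (140 x 14 x 10 mm, along x) centred at z = 85 mm. Let go, it leans over to its 0.5 rad stop on the standing pan.
- bail_grip (a point): Centre of the black grip block on the bail's crossbar, 110 mm straight above the bail's origin: 44 mm in x, 24 mm in y, 40 mm high. Grip it from above across its 24 mm, fingers closing along the bail's y.
- rack: Fixed grey drain rack, 170 (x) x 200 mm (y), origin under its centre, on the shelf. Black posts at x = +/-66 mm, 20 mm thick (x), 60 mm (y), tops at z = 115 mm; in each a slot 17 mm wide (y), open at the top, floor at z = 65 mm, holds a bail arm. Pivot line at z = 115 mm at the start; only straight up until lifted 50 mm. The pan is wholly above the posts with its origin above z = 210 mm.
- rack_stop (a point): Top middle of the yellow stop plate between the rack's posts: 60 mm in x, 10 mm in y, top 36 mm above the shelf. The pan's foot leans on its +y side and slips off, setting the pan swinging, when the bail has risen about 12 mm.
- dock: Fixed white dock, 160 (x) x 240 mm (y), plate 6 mm thick, origin under its centre, on the shelf, z up. Green rest bars at y = +/-90 mm, 20 mm wide (y), 100 mm long (x), tops at z = 45 mm. The docked pan stands on both, its long axis along the dock's y (either way round), its origin above the dock's origin at z = 100 mm. Hanging, it clears the dock with its origin above z = 140 mm.
- dock_collar (a point): Centre of the top of the orange collar in the middle of the dock, that takes the pan's foot: inner diameter 54 mm, outer 66 mm, top 30 mm above the shelf.
- tin_a: Red snack tin, 66 mm diameter, 90 mm tall, origin under its centre; leave alone.
- tin_b: Red snack tin, same as the other; leave alone.
- card_holder: Clear square acrylic card holder, 60 x 90 mm foot, 90 mm tall, origin under its centre; leave alone.
- tongs: Chrome ice tongs lying flat, about 170 mm long, 12 mm high, origin under the middle; leave alone.

How it is judged (in metres and radians):
On the way, in this order (a step that is already met when the one before it is completed fails the run):
1. the pan is lifted clear out of the rack (height (world z) of pan above 0.19 m and contact force between bail and rack below 0.1 N), for 0.1 s.
2. the pan hangs level and still, centred and lined up, clear above the dock, for 3 s (horizontal distance between pan and dock below 0.02 m and angle between pan's own z axis and vertical below 0.09 rad and angular speed of pan below 0.4 rad/s and angle between the y axis of pan and the y axis of dock, either way round below 0.15 rad and height (world z) of pan above 0.135 m and contact force between pan and dock below 0.1 N), for 3 s.
At the end, for the whole second after the job is handed in: The pan stands at rest in the dock: centred within 20 mm, origin 94 to 106 mm up, level within 0.06 rad, lined up within 0.15 rad, let go. Before that it hung over it 3 s on end: within 20 mm, tilt under 0.09 rad, under 0.4 rad/s, lined up within 0.15 rad, origin over 135 mm up (horizontal distance between pan and dock below 0.02 m and height (world z) of pan between 0.094 and 0.106 m and angle between pan's own z axis and vertical below 0.06 rad and angle between the y axis of pan and the y axis of dock, either way round below 0.15 rad and contact force between pan and dock above 2 N and linear speed of pan below 0.03 m/s and angular speed of pan below 0.2 rad/s and angular speed of bail below 0.3 rad/s); the robot touches nothing.
It fails at once if the pan meets the dock while swinging (over 0.1 rad or 0.5 rad/s) or with over 45 N ((contact force between pan and dock above 0.5 N and (angle between pan's own z axis and vertical above 0.1 rad or angular speed of pan above 0.5 rad/s)) or contact force between bail and dock above 45 N).
It fails at once if the pan is let down on the shelf outside the dock, pan or bail touches a bystander, or bumps the rack after being lifted out ((height (world z) of bail below 0.108 m and horizontal distance between bail and dock above 0.06 m) or contact force between bail and tin_a above 0.5 N or contact force between bail and tin_b above 0.5 N or contact force between bail and card_holder above 0.5 N or contact force between bail and tongs above 0.5 N or (height (world z) of bail above 0.17 m and contact force between bail and rack above 2 N)).
It fails at once if the robot touches or steadies the pan itself (contact force between pan and the fingers above 1 N or contact force between pan and the arm above 1 N).
It fails at once if the pan tips beyond 0.45 rad (angle between pan's own z axis and vertical above 0.45 rad).
It fails at once if a tin, the card holder or the tongs moved over 20 mm (distance of any of tin_a, tin_b, card_holder, tongs from where it was at the start of the episode above 0.02 m).
It also fails if it takes over 67 s, if anything falls off the work surface, if the arm or the gripper's body presses on something with over 40 N, if the wrist force passes 120 N, or if a joint passes its speed limit or range.

### The arm

A 6-joint arm with a two-finger parallel gripper is mounted at the origin on the work surface. World frame = base frame: x ahead of the robot, y to its left, z up, the work surface at z = 0. Lengths are in m, angles in degrees, forces in N, time in s.
With the tool pointing down it reaches from about 0.325 to 0.85 m from the base axis. Payload 15.5 kg.
Tool frame: the origin (TCP) lies midway between the tips of the shut fingers; the grasp point (between the pads) lies 19 mm behind it; y points along the fingers, x is the direction in which the jaws open and shut, and the axes are right-handed (so a half turn about y gives the same grasp; the last joint's range is limited). The gripper opens to 91 mm and grips with 3 to 60 N. Pads are 32 mm wide; open, the fingers measure 118 mm over their backs; the gripper's body (76 mm by 178 mm) begins 60 mm behind the grasp point.
Start: joints at [62.71, 28.281, 77.091, -0, 74.628, -5.472], TCP at [0.232, 0.58, 0.214] pointing down, gripper open.
Joint ranges: [-166.48, 166.48], [-47.26, 123.95], [12.59, 153.08], [-70.14, 250.14], [6.76, 159.57], [-176.63, 176.63]. Speed limits (degrees/s): [108.29, 108.29, 147.25, 172.46, 172.46, 172.46].

### API

Orientations are given as a 3x3 rotation matrix whose columns are the frame's x, y, z axes.
In Python, from bench import ctrl gives the robot as it stands. The module is installed in compiled form; this text tells all that it offers. Calls block until the motion is done:
- ctrl.goto(position, orientation): joint-space move of the TCP to a pose.
- ctrl.move_l(position, vel=0.15, ori=None, contact_N=None): straight line of the TCP; ori=None keeps the orientation; vel is the mean speed in m/s. With contact_N (N) it stops when the force on the tool has changed by that much, and returns True; else False.
- ctrl.movej(angles): joint-space move.
- ctrl.command_gripper(opening): opening from 0.0 (shut) to 1.0 (fully open); the grip force is fixed at half the most; returns when the fingers have stopped.
- ctrl.sleep(seconds).
- ctrl.ik(position, orientation): joint angles nearest the present ones, or None.
- ctrl.read_camera(name): name is "scene" or "top"; returns the picture (384x512x3 uint8, blue, green, red); there is no depth.
- ctrl.camera_params(name): a dict with "fx", "fy", "cx", "cy" (pixels), "pose" (4x4, takes a point from camera to world coordinates). Camera axes: x right, y up, looking along -z (the intrinsics and any distortion apply to the point x, -y, -z); pixel columns grow to the right and rows downward; lengths in m; the calibration is good to about 2 mm. A picture is of the moment at which its call begins. camera_params takes no time and is no camera call.
A pose or a line that the arm cannot do raises ctrl.MotionError and nothing moves.
- ctrl.sign_off(): hands the job in, once; it reports no verdict.
Readings, each from a call of its own:
- ctrl.current_t(): time.
- ctrl.current_q(): joint angles.
- ctrl.current_dq(): joint speeds.
- ctrl.current_effort(): joint torques, N m.
- ctrl.current_tool_pos(): TCP position.
- ctrl.current_eef_rot(): TCP orientation.
- ctrl.current_contact_force(): force on the tool from outside, world axes, zero at the start.
- ctrl.current_wrist_torque(): the same for the moment, N m.
- ctrl.current_grip_width(): opening from 0.0 (shut) to 1.0 (fully open).
Only numpy, scipy, OpenCV 4.12 (cv2) and the standard library are available. Lean on these libraries where they do the work, as an engineer would, in place of code of your own. Each camera call takes 0.05 s, during which the arm holds its last target. There are 200 camera calls.

## Working session

There is one attempt and no reset: what is moved stays moved. The work goes in short steps, each a Python script; the robot and the scene stay as the last script left them, time stands still between calls to the robot, and variables do not carry over. Pictures are saved under pics/ and viewed, about 8 in all and at most 12, crops included, and the job is handed in when it is done.

```bash
mkdir -p pics
python3 - <<'E'
from bench import ctrl
import cv2,numpy as np
for n in("scene","top"):
    im=ctrl.read_camera(n); cv2.imwrite(f"pics/{n}0.png",im)
    p=ctrl.camera_params(n); print(n,{k:(np.round(v,4).tolist()) for k,v in p.items()})
a=[cv2.imread(f"pics/{n}0.png") for n in("scene","top")]
print(ctrl.current_t(),ctrl.current_tool_pos(),ctrl.current_eef_rot(),ctrl.current_contact_force())
for n,i in zip(("scene","top"),a): cv2.imwrite(f"pics/{n}0b.png",cv2.resize(i,(800,600),interpolation=cv2.INTER_CUBIC))
E
```

```text
scene {'fx': 368.8809, 'fy': 368.8809, 'cx': 250.4116, 'cy': 190.1963, 'pose': [[-0.845, -0.3954, 0.3599, 0.9718], [0.5347, -0.6163, 0.5782, 0.5586], [-0.0069, 0.681, 0.7322, 0.8069], [0.0, 0.0, 0.0, 1.0]]}
top {'fx': 351.2214, 'fy': 351.2214, 'cx': 256.8166, 'cy': 190.8387, 'pose': [[0.0275, 0.9922, -0.1215, 0.5154], [-0.9993, 0.0244, -0.0275, 0.0048], [-0.0243, 0.1222, 0.9922, 1.0167], [0.0, 0.0, 0.0, 1.0]]}
0.1 [0.23211771 0.57993979 0.21339501] [[ 3.71626083e-01 -5.19910859e-04 -9.28382348e-01]
 [ 9.28381841e-01 -9.77753580e-04  3.71626428e-01]
 [-1.10094178e-03 -9.99999387e-01  1.19317068e-04]] [ 0.31235403  0.22917695 -0.85322041]
```

View pics/scene0b.png

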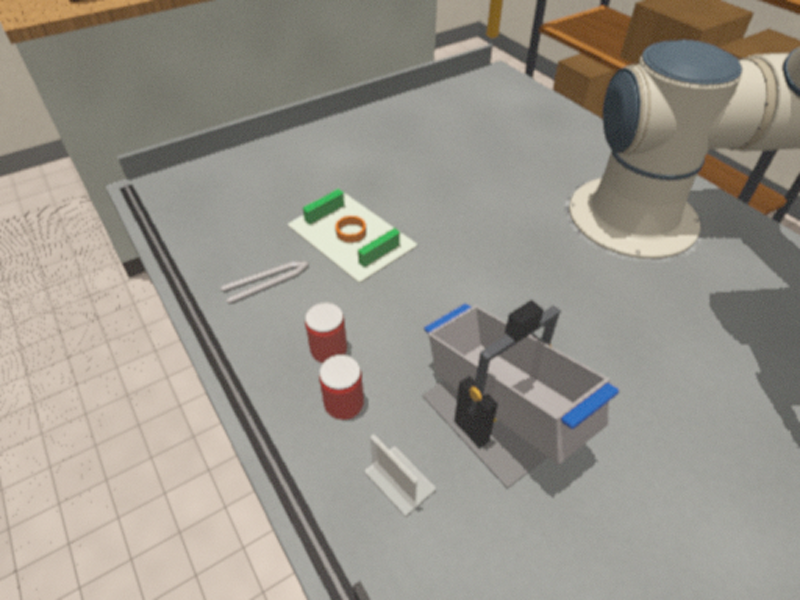

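View pics/top0b.png

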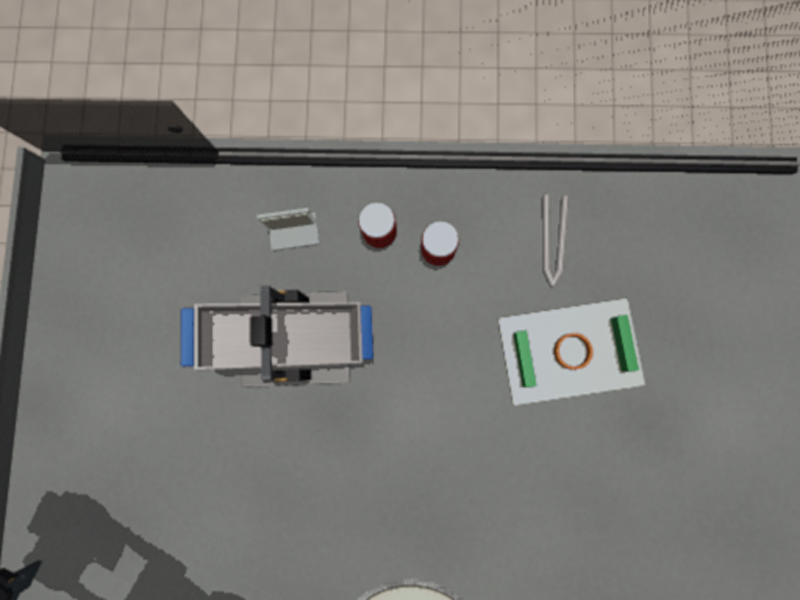

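```bash
cat > h.py <<'E'
import numpy as np,cv2
from bench import ctrl
def ray(n,u,v,z):
    p=ctrl.camera_params(n); T=np.array(p["pose"])
    d=T[:3,:3]@np.array([(u-p["cx"])/p["fx"],-(v-p["cy"])/p["fy"],-1]); o=T[:3,3]
    return (o+d*(z-o[2])/d[2])
def proj(n,P):
    p=ctrl.camera_params(n); T=np.array(p["pose"]); c=T[:3,:3].T@(np.asarray(P)-T[:3,3])
    return np.array([p["cx"]+p["fx"]*c[0]/-c[2],p["cy"]-p["fy"]*c[1]/-c[2]])
E
python3 - <<'E'
import cv2,numpy as np
t=cv2.imread("pics/top0.png"); s=cv2.imread("pics/scene0.png")
r=lambda i,x,y,w,h,W,H:cv2.resize(i[y:y+h,x:x+w],(W,H),interpolation=cv2.INTER_CUBIC)
# top rack crop 110..250 x 180..250 ; dock 310..420 x 185..265
a=r(t,110,178,140,75,700,300+75) ; b=r(t,312,185,110,80,0 or 275,200)
# mosaic: top: rack x5 (700x375); bottom scene grip region x3 & dock
cv2.imwrite("pics/c1.png",a)
c=r(t,312,185,110,80,550,400); cv2.imwrite("pics/c2.png",c)
cv2.imwrite("pics/c3.png",r(s,265,185,135,125,648,600))
E
```

```text
(no output)
```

View pics/c1.png

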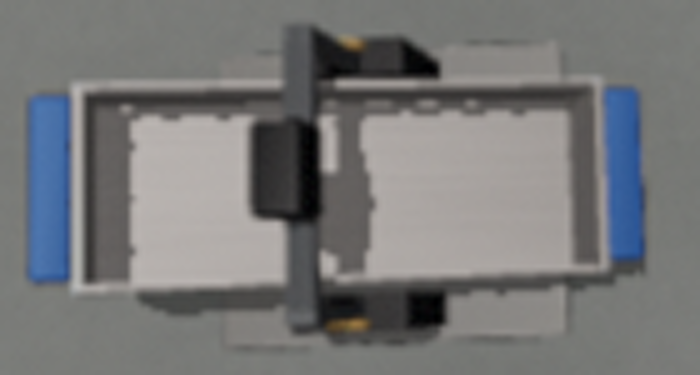

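View pics/c2.png

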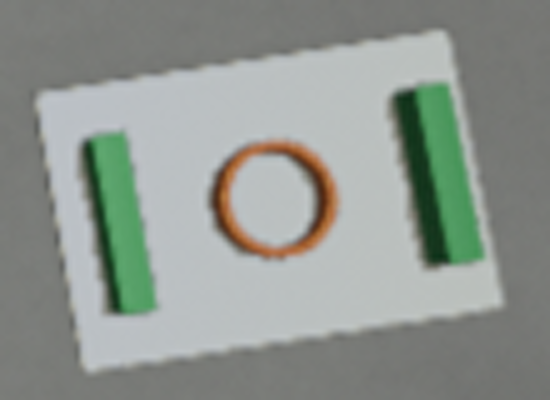

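View pics/c3.png

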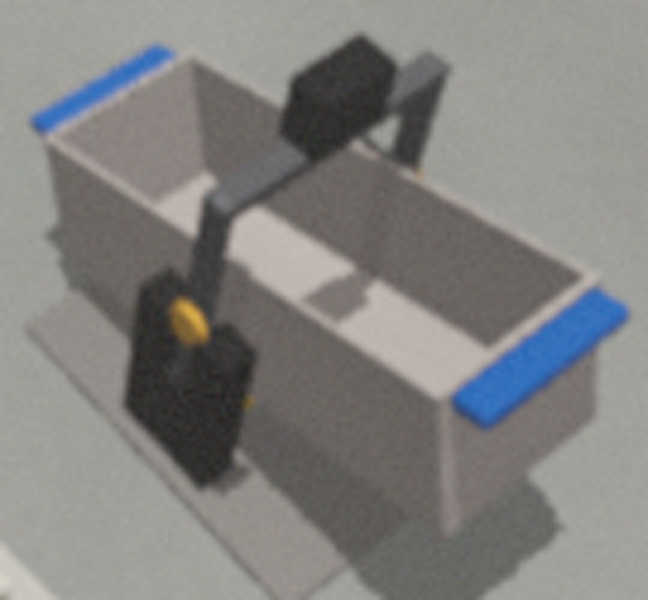

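Run:
```python
from h import *
np.set_printoptions(precision=4,suppress=True)
A=lambda x,y,z:ray("top",110-.4+x/5,178-.4+y/5,z)
D=lambda x,y,z:ray("top",312-.4+x/5,185-.4+y/5,z)
S=lambda x,y,z:ray("scene",265-.4+x/4.8,185-.4+y/4.8,z)
print("grip",A(277,169,.245))
b1,b2=A(300,25,.205),A(305,328,.205); print("bar",b1,b2,(b1+b2)/2,np.linalg.norm(b1-b2))
c=[A(558,42,.004),A(222,60,.004),A(228,347,.004),A(563,335,.004)];print("rack",c,np.mean(c,0))
f=lambda p,q:np.degrees(np.arctan2(*(q-p)[1::-1]))
print("yaws x-axis",f(b2,b1),f(c[2],c[1]),f(c[3],c[0]),"y",f(c[0],c[1])-90,f(c[3],c[2])-90)
print("gripscene", S(343,70,.245), S(150,50,.15),S(545,355,.15))
print("blue ends top", A(48,188,.145),A(622,175,.145))
col=D(276,199,.03); l,r=D(124,222,.045),D(449,173,.045)
pc=[D(37,97,.006),D(447,32,.006),D(503,303,.006),D(88,372,.006)]
print("dock",col,(l+r)/2,np.linalg.norm(l-r),np.mean(pc,0),"yaw",f(r,l)-90,f(pc[1],pc[0])-90,f(pc[2],pc[3])-90,f(pc[3],pc[0]),f(pc[2],pc[1]))
# tins, holder (800x600 px)
for n,u,v,z in [("tin",377,220,.09),("tin",440,239,.09),("holder",293,236,0.003),("tongs",555,245,.012)]:print(n,ray("top",u/1.5625,v/1.5625,z))
```

```text
grip [0.5591 0.2281 0.245 ]
bar [0.6293 0.2328 0.205 ] [0.4886 0.2223 0.205 ] [0.559  0.2276 0.205 ] 0.14107796547369786
rack [array([0.6511, 0.1372, 0.004 ]), array([0.6357, 0.334 , 0.004 ]), array([0.4699, 0.32  , 0.004 ]), array([0.4822, 0.1275, 0.004 ])] [0.5597 0.2297 0.004 ]
yaws x-axis 4.268341704255874 4.837490135411864 3.2619732313211762 y 4.4767773802330595 3.6442542924916097
gripscene [0.5627 0.2299 0.245 ] [0.5656 0.1121 0.15  ] [0.5298 0.3458 0.15  ]
blue ends top [0.5523 0.3719 0.145 ] [0.5663 0.0842 0.145 ]
dock [ 0.5499 -0.276   0.03  ] [ 0.5503 -0.2773  0.045 ] 0.17948720148628436 [ 0.5502 -0.2785  0.006 ] yaw 10.093574379566618 10.502741511615184 10.969729115063444 10.812781866617282 10.298477571492121
tin [0.7644 0.0763 0.09  ]
tin [ 0.7332 -0.0334  0.09  ]
holder [0.7534 0.2416 0.003 ]
tongs [ 0.7448 -0.2497  0.012 ]
```

```bash
cat >> h.py <<'E'
from scipy.optimize import minimize_scalar
W=np.sqrt(9.81/.51)
def R(yaw):
    x=np.array([-np.sin(yaw),np.cos(yaw),0]);y=np.array([0,0,-1.]);return np.c_[x,y,np.cross(x,y)]
def ends(P,yaw,s):
    y=np.array([-np.sin(yaw),np.cos(yaw),0]);z=np.array([0,0,1.])
    Y=y*np.cos(s)+z*np.sin(s);Z=z*np.cos(s)-y*np.sin(s)
    return [P+k*.142*Y+.024*Z for k in(1,-1)]
def blobs(im,n,P,yaw):
    h=cv2.cvtColor(im,cv2.COLOR_BGR2HSV); m=cv2.inRange(h,(100,140,60),(125,255,255))
    _,_,st,c=cv2.connectedComponentsWithStats(m); out=[]
    for e in ends(P,yaw,0):
        q=proj(n,e); ok=[i for i in range(1,len(c)) if st[i,4]>25 and np.linalg.norm(c[i]-q)<45]
        if not ok: return None
        out.append(c[max(ok,key=lambda i:st[i,4])])
    return np.array(out)
def swing(im,n,P,yaw):
    b=blobs(im,n,P,yaw)
    if b is None or np.linalg.norm(b[0]-b[1])<20: return np.nan,np.nan
    d=b[0]-b[1]
    def c(s): e=[proj(n,x) for x in ends(P,yaw,s)]; return np.sum((e[0]-e[1]-d)**2)
    r=minimize_scalar(c,bounds=(-.6,.6),method="bounded"); return r.x,np.sqrt(r.fun)
def pivot(dz): return ctrl.current_tool_pos()-np.array([0,0,dz])
def watch(T,dz,yaw,n="scene"):
    """sample for T s while holding; fit s = A cos W(t-t0)+B sin+c, t0=0"""
    t=[];s=[];e=[];P=pivot(dz);t1=ctrl.current_t()+T
    while ctrl.current_t()<t1:
        t.append(ctrl.current_t()); x=swing(ctrl.read_camera(n),n,P,yaw); s.append(x[0]);e.append(x[1])
    t=np.array(t);s=np.array(s);k=np.isfinite(s)
    M=np.c_[np.cos(W*t),np.sin(W*t),np.ones_like(t)]
    f=np.linalg.lstsq(M[k],s[k],rcond=None)[0]
    print("n",k.sum(),"of",len(k),"amp",np.hypot(f[0],f[1]),"offset",f[2],"res",np.std(s[k]-M[k]@f),"err px",np.nanmean(e))
    return f
E
python3 - <<'E'
from h import *
yaw=np.radians(4.2);P=np.array([.5605,.2285,.115])
for n in("scene","top"):
    im=cv2.imread(f"pics/{n}0.png"); print(n,swing(im,n,P,yaw),blobs(im,n,P,yaw).round(1).tolist(),[proj(n,e).round(1).tolist() for e in ends(P,yaw,-.3)],[proj(n,e).round(1).tolist() for e in ends(P,yaw,.3)])
E
```

```text
scene (np.float64(0.293329108870246), np.float64(0.6583652247304389)) [[376.9, 259.3], [285.5, 203.0]] [[373.7, 285.5], [292.4, 184.1]] [[378.2, 259.3], [286.2, 203.7]]
top (np.float64(0.37189187273688173), np.float64(0.4282930950151733)) [[120.0, 215.7], [234.5, 212.7]] [[127.2, 217.0], [226.0, 210.0]] [[119.4, 215.1], [235.0, 211.9]]
```

Run:
```python
from h import *
np.set_printoptions(precision=4,suppress=True)
yaw=np.radians(4.2); x,y=.560,.2283
ctrl.goto([x,y,.33],R(yaw)); print(ctrl.current_t(),ctrl.current_contact_force(),ctrl.current_q())
t=ctrl.current_t()
print(ctrl.move_l([x,y,.212],vel=.12,contact_N=8)); print("T",ctrl.current_t()-t,ctrl.current_tool_pos(),ctrl.current_contact_force())
im=np.hstack([ctrl.read_camera("scene")[150:340,230:430],ctrl.read_camera("top")[120:310,80:280]])
cv2.imwrite("pics/a1.png",cv2.resize(im,(800,380)))
```

```text
1.9 [-0.2936 -0.2603  1.3023] [ 16.5894  21.7238  69.8801   0.0106  88.4211 -77.6415]
False
T 1.1333000000000002 [0.5604 0.2285 0.2127] [-0.4503 -0.8159  0.857 ]
```

View pics/a1.png

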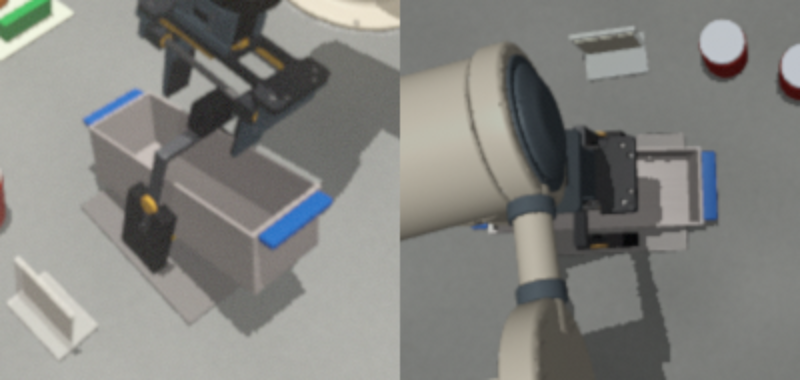

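Run:
```python
from h import *
np.set_printoptions(precision=4,suppress=True)
yaw=np.radians(4.2); p=ctrl.current_tool_pos()
q=ctrl.ik([.55,-.277,.36],R(np.radians(10.5)));print("ik dock",q)
ctrl.command_gripper(0.0)
print(ctrl.current_t(),ctrl.current_grip_width()*91,ctrl.current_contact_force(),ctrl.current_wrist_torque(),swing(ctrl.read_camera("scene"),"scene",pivot(.097),yaw))
x,y=p[:2]
print(ctrl.move_l([x,y,.362],vel=.15,contact_N=40)); print(ctrl.current_t(),ctrl.current_tool_pos(),ctrl.current_contact_force())
f=watch(2.0,.097,yaw); print(f,ctrl.current_t()); np.save("f.npy",f)
```

```text
ik dock [ -32.2854   21.9277   65.0638   -0.       93.0084 -132.7854]
4.1667 23.88314301617858 [-0.8108  1.6148  0.1856] [ 0.64    0.0667 -0.0965] (np.float64(0.29734408116201116), np.float64(0.3640316709192314))
False
5.3667 [0.5599 0.2283 0.3609] [-0.3424 -0.2729 -8.1583]
n 40 of 40 amp 0.3033746529497152 offset -0.003033566928313941 res 0.004391402206459134 err px 0.4421785492838062
[ 0.2742  0.1297 -0.003 ] 7.3667
```

```bash
cat >> h.py <<'E'
LAG=.03
def cancel(f,p1,yaw,T=.45,F=.92,z=None,sgn=-1):
    """one step of the bail along sgn*yhat, timed to take out swing f"""
    A=np.hypot(f[0],f[1]); D=A*.51/F; ph=np.arctan2(f[1],f[0])  # s=A cos(Wt-ph)
    if sgn<0: ph+=np.pi      # step to -y needs s=-A at the step's middle
    u=np.array(p1[:2])*1.; t=ctrl.current_t()
    tc=ph/W
    while tc-T/2-LAG<t+.03: tc+=2*np.pi/W
    ctrl.sleep(tc-T/2-LAG-t)
    p=ctrl.current_tool_pos(); d=u/np.linalg.norm(u)*D
    t=ctrl.current_t(); ctrl.move_l([p[0]+d[0],p[1]+d[1],p[2] if z is None else z],vel=D/T)
    print("step",D,"at",t,"want",tc-T/2-LAG,"took",ctrl.current_t()-t,ctrl.current_tool_pos()); return tc
E
python3 - <<'E'
from h import *
yaw=np.radians(4.2); f=np.load("f.npy")
p=ctrl.current_tool_pos(); tc=cancel(f,np.array([.55,-.277])-p[:2],yaw,z=.362)
g=watch(1.5,.097,yaw); print(g,ctrl.current_t()); np.save("f.npy",g)
# residual in the frame of the original swing: complex ratio of removed part
c=lambda h:(h[0]-1j*h[1])
r=(c(f)-c(g))/c(f); print("removed gain",abs(r),"lag s",-np.angle(r)/W)
E
```

```text
step 0.16817507935255951 at 7.725 want 7.725127694377009 took 0.5999999999999996 [0.55689162 0.05932519 0.36217186]
n 30 of 30 amp 0.06453471352047395 offset -0.007095291432188261 res 0.0011284501502461862 err px 0.5598322694458876
[-0.03705341  0.05283724 -0.00709529] 9.825
removed gain 1.0569524623067121 lag s -0.04553105089708146
```

```bash
sed -i 's/^LAG=.*/LAG=-.015/' h.py
python3 - <<'E'
from h import *
np.set_printoptions(precision=4,suppress=True)
y0,y1=np.radians([4.2,10.5]); f=np.load("f.npy"); D=np.array([.55,-.277,.362])
p=ctrl.current_tool_pos(); cancel(f,D[:2]-p[:2],y0,F=.972,z=.362)
p=ctrl.current_tool_pos(); mid=(p+D)/2; mid[2]=.362
t=ctrl.current_t(); v=np.linalg.norm(D-mid)/1.9
ctrl.move_l(mid,vel=v,ori=R((y0+y1)/2)); print("T",ctrl.current_t()-t)
ctrl.sleep(max(0,t+3*np.pi/W-ctrl.current_t()))
ctrl.move_l(D,vel=v,ori=R(y1)); print(ctrl.current_t(),ctrl.current_tool_pos())
g=watch(1.5,.097,y1); print(g,ctrl.current_t()); np.save("f.npy",g)
for n in("scene","top"): cv2.imwrite(f"pics/d_{n}.png",ctrl.read_camera(n))
a=cv2.imread("pics/d_scene.png")[60:240,130:330];b=cv2.imread("pics/d_top.png")[150:330,280:480]
cv2.imwrite("pics/d.png",cv2.resize(np.hstack([a,b]),(800,360),interpolation=cv2.INTER_CUBIC))
E
```

```text
step 0.03386080647679189 at 11.0333 want 11.032236252586193 took 0.5999999999999996 [0.5562 0.0262 0.362 ]
T 2.049999999999999
15.8333 [ 0.55   -0.2767  0.3621]
n 30 of 30 amp 0.0026864735958859274 offset -0.005863154783406399 res 0.0007456148857781492 err px 0.25278446133052507
[ 0.0027 -0.0004 -0.0059] 17.3333
```

View pics/d.png

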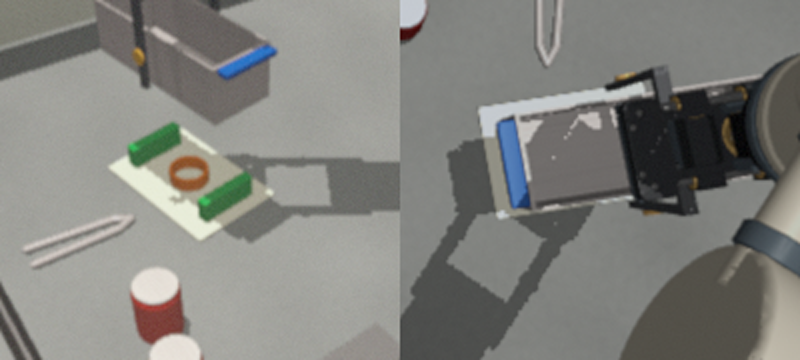

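Run:
```python
from h import *
np.set_printoptions(precision=4,suppress=True)
y1=np.radians(10.5)
ctrl.move_l([.55,-.277,.252],vel=.06)
g=watch(1.0,.097,y1); P=pivot(.097); print(P,g)
for n in("scene","top"):
    im=ctrl.read_camera(n); cv2.imwrite(f"pics/e_{n}.png",im)
    print(n,[proj(n,e) for e in ends(P,y1,0)],blobs(im,n,P,y1))
a=cv2.imread("pics/e_scene.png")[100:200,160:300];b=cv2.imread("pics/e_top.png")[180:280,300:440]
cv2.imwrite("pics/e.png",cv2.resize(np.vstack([a,b]),(420*2//2*1,600),interpolation=cv2.INTER_CUBIC))
ctrl.sleep(3.5); print(watch(.8,.097,y1),ctrl.current_t())
```

```text
n 20 of 20 amp 0.0028919352780629633 offset -0.004952109308022909 res 0.0007851176350978987 err px 0.14854224390225335
[ 0.55  -0.277  0.155] [ 0.0024  0.0016 -0.005 ]
scene [array([254.2039, 125.9107]), array([192.6793,  85.8225])] [[253.0435 125.5797]
 [191.4681  85.1277]]
top [array([325.7813, 232.0435]), array([445.0141, 213.1956])] None
n 16 of 16 amp 0.002062401547769115 offset -0.0046410983754512965 res 0.0009103003558046598 err px 0.16205905566890477
[ 0.0018  0.001  -0.0046] 24.8167
```

View pics/e.png

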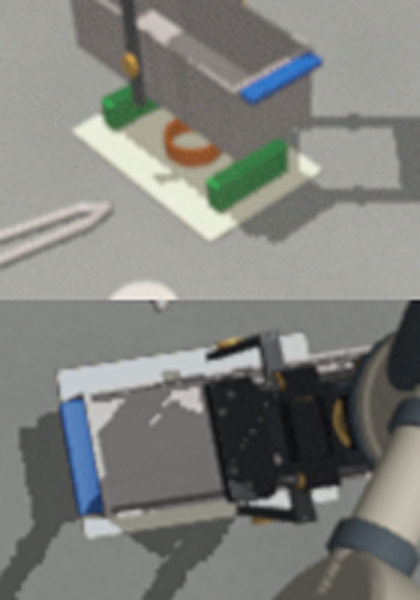

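```bash
cat >> h.py <<'E'
from scipy.spatial.transform import Rotation as Ro
def tilt(P,yaw,a,r=.097):
    """TCP pose with bail turned by a (right-hand about its x) around pivot P"""
    xh=np.array([np.cos(yaw),np.sin(yaw),0]); Q=Ro.from_rotvec(a*xh).as_matrix()
    return P+Q@[0,0,r],Q@R(yaw)
E
python3 - <<'E'
from h import *
np.set_printoptions(precision=4,suppress=True)
y1=np.radians(10.5); P=np.array([.55,-.277,.1])
for a in(-.43,.43):
    for r in(.097,.22): print(a,r,ctrl.ik(*tilt(P,y1,a,r)))
w=ctrl.current_contact_force()
print(ctrl.move_l([.55,-.277,.195],vel=.02,contact_N=3),ctrl.current_tool_pos(),ctrl.current_contact_force()-w)
s=ctrl.read_camera("scene");print(swing(s,"scene",pivot(.097),y1),ctrl.current_t())
b=ctrl.read_camera("top");cv2.imwrite("pics/g.png",cv2.resize(np.vstack([s[100:200,160:300],b[180:280,300:440]]),(420,600),interpolation=cv2.INTER_CUBIC))
E
```

```text
-0.43 0.097 [ -16.7161   24.1923   95.3815  -28.0263   52.0894 -101.39  ]
-0.43 0.22 [ -11.505    15.7638   88.7417  -24.6857   67.7351 -104.0907]
0.43 0.097 [ -42.8908   41.0545   61.3811   14.5228   97.5299 -144.0253]
0.43 0.22 [ -45.1302   40.7004   44.9668   14.9661  114.3166 -141.8501]
True [ 0.55  -0.277  0.197] [-0.5322  0.3702 15.8265]
(np.float64(-0.007208024851218133), np.float64(0.5583237498143083)) 27.3333
```

View pics/g.png

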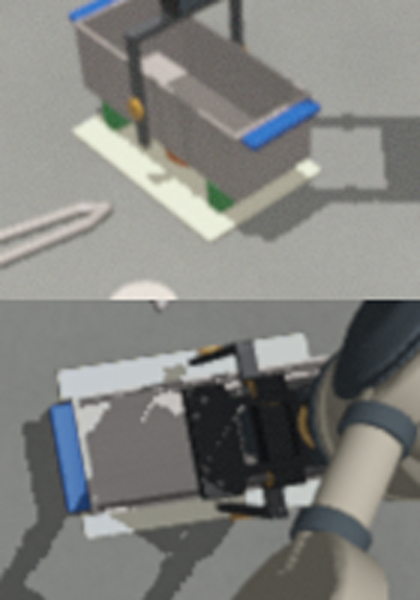

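Run:
```python
from h import *
np.set_printoptions(precision=3,suppress=True)
y1=np.radians(10.5); P=ctrl.current_tool_pos()-[0,0,.0968]
for a in np.linspace(.07,.42,6):
    p,o=tilt(P,y1,a,.0968); ctrl.move_l(p,vel=.02,ori=o); print(round(a,2),ctrl.current_contact_force(),ctrl.current_wrist_torque())
print(swing(ctrl.read_camera("scene"),"scene",P,y1))
ctrl.command_gripper(0.7); print(ctrl.current_grip_width()*91,ctrl.current_t(),ctrl.current_contact_force())
s=ctrl.read_camera("scene");b=ctrl.read_camera("top");cv2.imwrite("pics/k.png",cv2.resize(np.vstack([s[60:200,160:300],b[180:320,300:440]]),(300,600),interpolation=cv2.INTER_CUBIC))
```

```text
0.07 [ 0.055  0.862 -1.045] [0.413 0.051 0.078]
0.14 [0.425 3.181 0.362] [1.114 0.13  0.111]
0.21 [-0.805  4.448  0.583] [1.144 0.057 0.121]
0.28 [1.001 5.079 1.188] [1.012 0.037 0.108]
0.35 [0.601 3.222 0.169] [ 0.706 -0.059  0.114]
0.42 [1.075 2.783 0.2  ] [ 0.387 -0.097  0.074]
(np.float64(-0.0008488135425593658), np.float64(0.05659596421644317))
63.49505038522172 31.1833 [-0.373  1.167  0.235]
```

View pics/k.png

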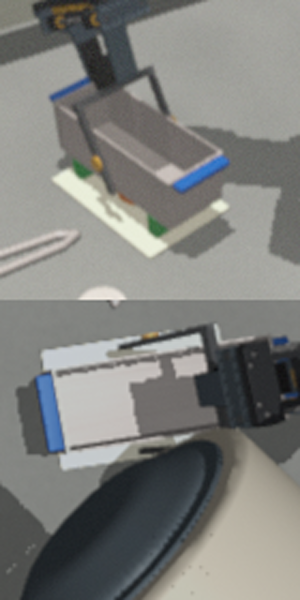

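Released with the bail leaning on its stop and the pan level. Retreat along the tool axis.

Run:
```python
from h import *
y1=np.radians(10.5); p=ctrl.current_tool_pos(); o=ctrl.current_eef_rot()
ctrl.move_l(p-o[:,1]*.13,vel=.08)
q=ctrl.current_tool_pos(); ctrl.move_l([q[0],q[1],q[2]+.08],vel=.1)
P=np.array([.55,-.277,.1])
s=ctrl.read_camera("scene");b=ctrl.read_camera("top")
print(swing(s,"scene",P,y1),blobs(s,"scene",P,y1),[proj("scene",e) for e in ends(P,y1,0)],ctrl.current_t(),ctrl.current_contact_force())
cv2.imwrite("pics/z.png",cv2.resize(np.hstack([s[20:340,110:430],b[120:320,240:440].repeat(1,0) if 0 else cv2.resize(b[120:320,240:440],(320,320))]),(800,400)))
```

```text
(np.float64(0.005253611804884029), np.float64(1.1864445576497267)) [[253.61832061 140.7480916 ]
 [193.         100.67741935]] [array([254.19215729, 141.3246901 ]), array([194.72169477, 100.74901205])] 34.1083 [-0.111889   -0.75315035  0.0095234 ]
```

View pics/z.png

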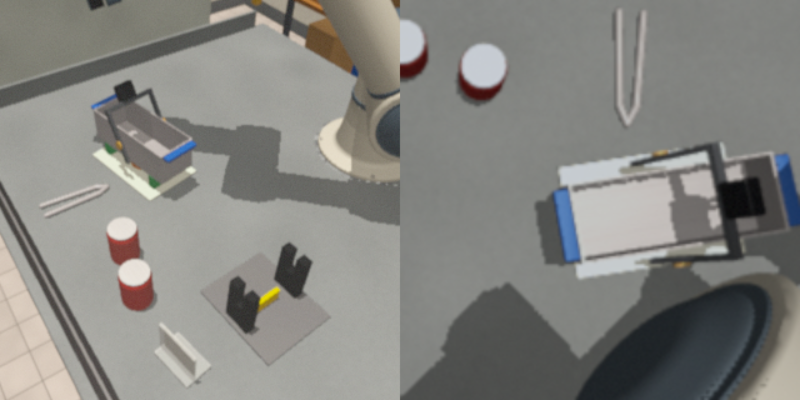

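```bash
python3 -c "
from bench import ctrl
ctrl.sleep(.5); ctrl.sign_off()"
```

```text
the job is handed in; nothing more can be done
```

The pan is in the dock, let go, and the job is handed in; `sign_off` gives no verdict, so I don't know how it was judged.

- **Lift and swing:** I gripped the bail and lifted it straight up. The pan then swung ±0.30 rad. One timed step of the bail cut that to 0.065 rad. A second step and two equal slow moves brought it to 0.003 rad.
- **Hold over the dock:** The pan hung over the dock's measured position for about 6 s with its origin at 0.155 m. It stayed within about 0.01 rad of level with almost no swing.
- **Setting down:** I lowered it at 20 mm/s until it touched, with the pan origin at 0.100 m. The upward force on the tool rose by about 16 N. I then leaned the bail gently towards its stop before opening the gripper, so it would not fall and rock the pan, and backed away along the tool axis.
- **Last checks:** The pan's tilt read 0.005 rad and the tool force was near zero. The camera put the pan within about 2 pixels (a few mm) of the dock centre I had measured. The tins, card holder and tongs looked undisturbed in the last picture.
- **Disagreements:** The blue end grips always sat about 1 pixel off the prediction in the scene camera, including at the start, which I took as calibration error. At the start the top camera read the lean as 0.37 rad while the scene camera read 0.29 rad, so I used the scene camera for the swing.

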